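# Wipe the mounting base clear and lock the instrument on its studs

### The job

Use the scraper block to wipe all four aluminium offcuts off the black mounting base into the steel tray along its edge, without touching them with the gripper or the instrument, then stand the scraper back upright on the open bench. With the base clear, mount the instrument: lower its flange with the wide ends of both keyholes over the two headed studs, slide it until the studs are home at the ends of the narrow slots, and let go. Leave the bottle, the beaker, the jar and the meter where they are.

Things in the scene. Friction and masses are not known exactly. Their poses are not given: they have to be found in the camera images.
- base: Fixed mounting base: black plate, x from -110 to +100 mm and y from -130 to +130 mm, its flat top 50 mm above the bench, on aluminium feet. No rims: things can fall off every edge. Origin on the bench, z up; +x points across the plate to the steel tray along its +x edge. Two headed steel studs stand on the plate at x = -20 mm, y = +70 and -70 mm.
- stud_left (a point): Centre of the top of the head of the base's stud at +y, 14 mm above the plate. Shank 9 mm in diameter; head 18 mm in diameter, its underside 9 mm above the plate. Axes as the base.
- stud_right (a point): Centre of the top of the head of the other stud, the same, at -y.
- tray (a point): Middle of the tray's inner floor, 3 mm above the bench; axes as the base. Inside, the tray measures 124 mm (x) by 284 mm (y); side and far walls 36 mm high. The plate overhangs its near wall by 7 mm, so what is pushed straight over the plate's +x edge falls in.
- offcut_a: Loose aluminium offcut on the plate: solid flat bar 62 x 14 x 8 mm, 14 to 19 g. Origin at the middle of its underside, long axis x.
- offcut_b: Loose aluminium offcut on the plate: L-section (angle) 60 x 16 x 14 mm, 3 mm walls, 14 to 19 g. Origin at the middle of its underside, long axis x.
- offcut_c: Loose aluminium offcut on the plate: rectangular tube 60 x 15 x 12 mm, 14 to 19 g. Origin at the middle of its underside, long axis x.
- offcut_d: Loose aluminium offcut on the plate: flat bar 62 x 16 x 7 mm with one corner sawn away, 14 to 19 g. Origin at the middle of its underside, long axis x.
- scraper: Loose scraper block, about 160 g, standing on the bench on its rubber edge, handle up. Block 24 mm (x) x 110 mm (y) x 22 mm high; it wipes with its long faces, pushed along its x either way. On top a wooden grip 20 mm (x) x 60 mm (y), from 22 to 70 mm above the underside. Origin at the middle of the underside.
- instrument: Loose instrument, about 0.42 kg: flange 90 mm (x) x 190 mm (y) x 6 mm, in its middle a grey box 50 mm (x) x 90 mm (y), from 6 to 56 mm above the underside, to be gripped across its x; a knob on top reaches 64 mm, sockets stand 9 mm out of its y ends. Origin at the middle of the flange's underside. Lies flat on the bench.
- keyhole_left (a point): Centre of the wide end (24 mm across) of the flange's keyhole at y = +70 mm, x = -24 mm, on the underside; axes as the instrument. From it a slot 13 mm wide runs towards +x to its closed end at x = +5 mm. Wide ends over the studs, then slid 24 mm towards its own -x, the instrument is home: its origin midway between the studs. Either way round will do.
- keyhole_right (a point): The same for the keyhole at y = -70 mm, its slot parallel to the other.
- bottle: Bystander: closed amber bottle with a black cap, 60 mm diameter, 115 mm high. Origin at the middle of its underside.
- beaker: Bystander: white beaker, 64 mm diameter, 75 mm high, on the robot's side of the base. Origin at the middle of its underside.
- jar: Bystander: closed jar, 56 mm diameter, 70 mm high, on the robot's side of the base. Origin at the middle of its underside.
- meter: Bystander: hand-held meter lying flat, 66 mm (x) x 122 mm (y) x 34 mm high. Origin at the middle of its underside.
Things that resemble listed ones, but are neither listed nor needed, are in the scene too. Leave any yellow look-alike of the scraper alone.

How it is judged:
By the outcome, as a careful person would: the job done as asked, in the order asked, and still so for the second after the job is handed in, with the robot touching nothing.
It also fails if it takes over 72 s, if anything falls off the work surface, if the arm or the gripper's body presses on something with over 40 N, if the wrist force passes 120 N, or if a joint passes its speed limit or range.

### The arm

A 6-joint arm with a two-finger parallel gripper is mounted at the origin on the work surface. World frame = base frame: x ahead of the robot, y to its left, z up, the work surface at z = 0. Lengths are in m, angles in rad, forces in N, time in s.
With the tool pointing down it reaches from about 0.275 to 0.775 m from the base axis. Payload 14.6 kg.
Tool frame: the origin (TCP) lies midway between the tips of the shut fingers; the grasp point (between the pads) lies 19 mm behind it (ctrl.tcp_to_grasp is the distance from the TCP to the grasp point, in m); z points along the fingers, y is the line along which they close (so a half turn about z gives the same grasp; the last joint's range is limited). The gripper opens to 85 mm and grips with 20 to 120 N. Pads are 22 mm wide; open, the fingers measure 114 mm over their backs; the gripper's body (76 mm by 85 mm) begins 54 mm behind the grasp point. The pads swing forward as they close: fully open they stand 13 mm farther back than shut.
Start: joints at [-1.326, 0.263, -0.048, 1.259, 0, 1.415], TCP at [0.204, -0.484, 0.231] pointing down, gripper open.
Joint ranges: [-2.65, 2.65], [-0.89, 1.7], [-1.18, 1.37], [-2.13, 2.11], [-1.35, 1.29], [-3.14, 3.14]. Speed limits (rad/s): [1.89, 1.89, 2.57, 2.79, 3.14, 3.14].

### API

Orientations are given as a 3x3 rotation matrix whose columns are the frame's x, y, z axes.
In Python, from cell import sensors, optics, ctrl gives the robot as it stands. The module is installed in compiled form; this text tells all that it offers.
- The arm moves only by the shell command python3 -m creep 'ROWS'. ROWS is JSON, one flat list of numbers, 5 for each row, row after row: the shift along the tool's x, y, z in m, then the turn about the tool's z in rad, then the opening, from 0 (shut) to 1 (fully open). A call has 1 to 8 rows; each row is the pose to reach, as a shift and turn from the pose commanded when the call began, along the tool's axes at that moment; what a row does not reach only later rows make up. A row lasts 1/12 s, in which the tool goes at most 41.7 mm and 7.16 degrees, less where a joint would pass 70% of its speed; a pose out of reach is approached as far as the arm can. A call with a gripper value outside its range is refused whole. The fingers move at their own pace and stop on an object; the grip force is fixed at half the most. Time passes only in rows, so rows that repeat a pose let the fingers close. It gives the time, the measured TCP pose, the force, the opening and the grip force at its end, in the units of the state.
- sensors.observe(): the state, without advancing time (a new reading comes with each control period).
- optics.snapshot(name): name is "scene" or "top" or "wrist"; returns a dict with "pixels" (480x640x3 uint8, red, green, blue), "vfov" (degrees; the focal length in pixels is half the picture's height over the tangent of half this angle, whatever the lens; pixels are square), "cx", "cy" (the principal point, pixels), "k1" (the pictures are not rectified: a ray, as slopes to the right and down, at radius r is drawn at 1 + k1 r^2 times it, then the intrinsics apply), "eye" and "attitude" of the camera in the world. Camera axes: x right, y down, z forward; pixel columns grow to the right and rows downward; lengths in m; the calibration is good to about 2 mm. A picture is of the moment at which its call begins. There is no depth.
- ctrl.hand_in(): hands the job in; it is judged then, once.
The state is a dict: "clock": time; "q": joint angles; "joint_velocities": joint speeds; "joint_torque": joint torques, N m; "eef_pos": TCP position; "orientation": TCP orientation; "contact_force": force on the tool from outside, world axes, zero at the start; "moment": the same for the moment, N m; "finger_gap": finger opening in m; "grip_force": force on a finger pad.
Only numpy, scipy, OpenCV 4.12 (cv2) and the standard library are available. Lean on these libraries where they do the work, as an engineer would, in place of code of your own. Each camera call takes 0.05 s, during which the arm holds its last target. There are 200 camera calls.

## Working session

There is one attempt and no reset: what is moved stays moved. The work goes in short steps, Python scripts to look and compute and a shell command to move; the robot and the scene stay as the last step left them, time stands still between calls to the robot, and variables do not carry over. Pictures are saved under pics/ and viewed, at most 10 in all, crops included, and the job is handed in when it is done.

```bash
mkdir -p pics; cat > h.py <<'E'
import numpy as np, cv2
from cell import sensors, optics, ctrl
def snap(name):
    s=optics.snapshot(name); np.save('pics/last_%s.npy'%name,s,allow_pickle=True); return s
def load(name): return np.load('pics/last_%s.npy'%name,allow_pickle=True).item()
def K(s):
    f=240/np.tan(np.radians(s['vfov'])/2); return f
def ray(s,u,v):
    f=K(s); x=np.array([(u-s['cx'])/f,(v-s['cy'])/f]); y=x.copy()
    for _ in range(30): y=x/(1+s['k1']*(y@y))
    return np.array(s['attitude'])@np.array([y[0],y[1],1])
def at(s,u,v,z):
    d=ray(s,u,v); e=np.array(s['eye']); return e+d*(z-e[2])/d[2]
def proj(s,p):
    c=np.array(s['attitude']).T@(np.array(p)-np.array(s['eye'])); y=c[:2]/c[2]; y=y*(1+s['k1']*(y@y))
    return y*K(s)+np.array([s['cx'],s['cy']])
def tool(st,p):
    """world point -> shift in tool axes from current tcp"""
    return np.array(st['orientation']).T@(np.array(p)-np.array(st['eef_pos']))
E
python3 - <<'E'
from h import *
for n in('scene','top'):
    s=snap(n); print(n,{k:np.round(v,4).tolist() for k,v in s.items() if k!='pixels'})
    cv2.imwrite('pics/%s0.png'%n,cv2.resize(s['pixels'][:,:,::-1],(800,600)))
o=sensors.observe(); print({k:np.round(v,3).tolist() for k,v in o.items()})
E
```

```text
scene {'vfov': 53.9346, 'cx': 318.4609, 'cy': 232.3556, 'k1': -0.1254, 'eye': [1.1535, 0.2798, 0.8362], 'attitude': [[-0.4167, 0.6871, -0.5953], [0.909, 0.3062, -0.2828], [-0.012, -0.6589, -0.7521]]}
top {'vfov': 53.0198, 'cx': 317.1497, 'cy': 242.7926, 'k1': 0.0099, 'eye': [0.3551, -0.0313, 1.0583], 'attitude': [[-0.0011, -0.9821, 0.1884], [-0.9999, 0.0035, 0.0125], [-0.013, -0.1884, -0.982]]}
{'clock': 0.1, 'q': [-1.326, 0.263, -0.049, 1.259, 0.0, 1.416], 'joint_velocities': [0.001, -0.001, 0.002, 0.001, 0.001, 0.001], 'joint_torque': [0.003, -63.858, 38.506, 0.01, -0.0, -0.0], 'eef_pos': [0.204, -0.483, 0.231], 'orientation': [[0.921, 0.389, -0.0], [0.389, -0.921, 0.001], [0.0, -0.001, -1.0]], 'contact_force': [0.325, 0.745, 0.068], 'moment': [-0.052, 0.023, -0.035], 'grip_force': 0.0, 'finger_gap': 0.085}
```

View pics/top0.png

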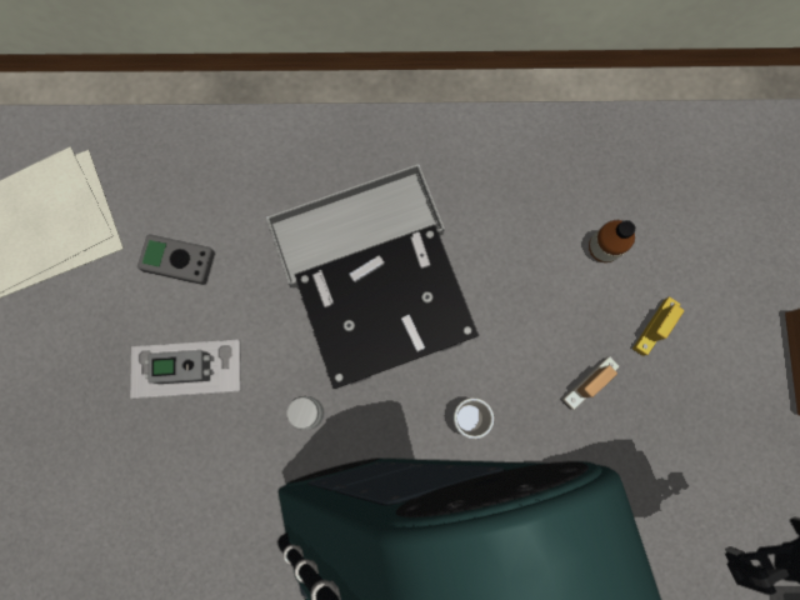

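View pics/scene0.png

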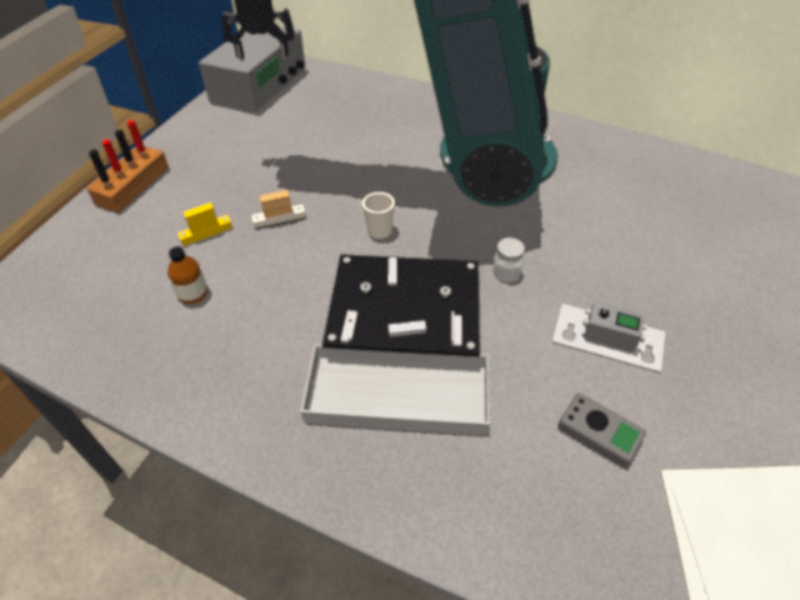

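The tray and black base are at about (385,300) of the top picture, with studs at (348,325) and (428,297). The instrument is at (185,367), the meter at (177,260), the jar at (303,412), the beaker at (472,417) and the bottle at (612,240). There are two scraper-like things: white and wood at (592,382), and yellow at (660,325). The white one with the wooden grip fits the description. I'll confirm it in an enlarged crop.

```bash
python3 - <<'E'
from h import *
p=load('top')['pixels'][:,:,::-1]
a=cv2.resize(p[175:325,210:410],(800,600),interpolation=cv2.INTER_CUBIC); cv2.imwrite('pics/c_base.png',a)
b=cv2.resize(p[230:340,430:560],(400,338),interpolation=cv2.INTER_CUBIC)
c=cv2.resize(p[255:335,95:205],(400,291),interpolation=cv2.INTER_CUBIC)
m=np.zeros((338,800,3),np.uint8); m[:,:400]=b; m[:291,400:]=c; cv2.imwrite('pics/c_si.png',m)
E
```

```text
(no output)
```

View pics/c_base.png

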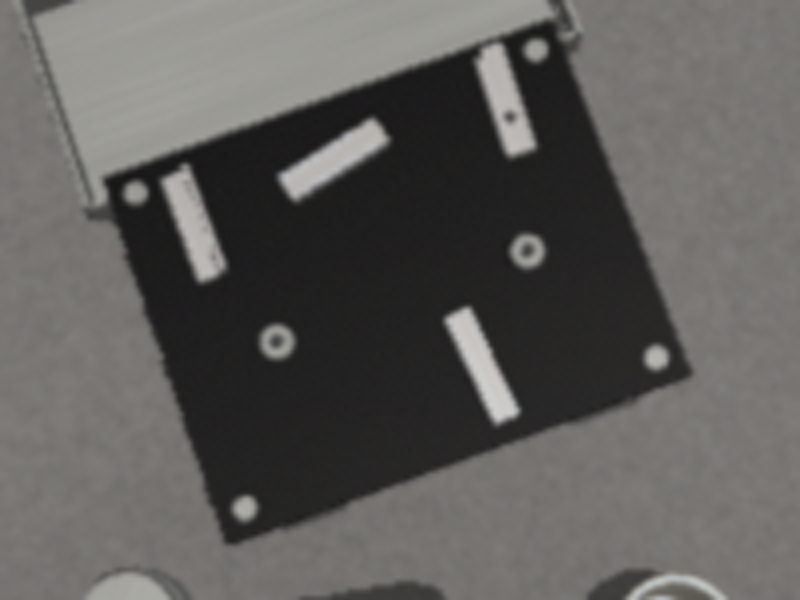

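View pics/c_si.png

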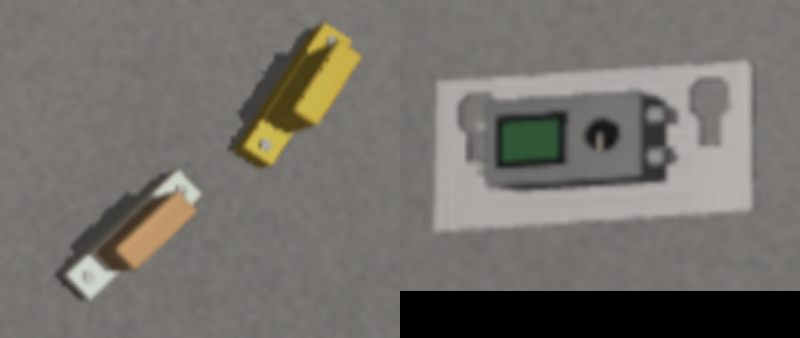

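The crop confirms that the white block with the wooden grip, at crop (132,235), is the scraper, and the yellow one at (300,95) is the look-alike. The instrument's keyholes have their wide ends at the upper side of the picture, with the slots running down it. The studs are at (277,342) and (527,250) in the base crop, and the offcuts are at about (195,222), (333,160), (507,100) and (482,365).

```bash
cat >> h.py <<'E'
def fit(loc,w):
    """2D rigid fit loc->w; returns origin, yaw, residuals"""
    loc=np.array(loc,float)[:,:2]; w=np.array(w)[:,:2]; a=loc-loc.mean(0); b=w-w.mean(0)
    th=np.arctan2((a[:,0]*b[:,1]-a[:,1]*b[:,0]).sum(),(a*b).sum()); R=np.array([[np.cos(th),-np.sin(th)],[np.sin(th),np.cos(th)]])
    o=w.mean(0)-R@loc.mean(0); return o,th,R,np.linalg.norm(o+loc@R.T-w,axis=1)
E
python3 - <<'E'
from h import *
s=load('top')
A=lambda u,v,z: at(s,210+u/4,175+v/4,z)
bw=[A(105,178,.05),A(553,22,.05),A(690,375,.05),A(230,543,.05),A(277,342,.064),A(527,250,.064)]
bl=[(.1,.13),(.1,-.13),(-.11,-.13),(-.11,.13),(-.02,.07),(-.02,-.07)]
o,th,R,r=fit(bl,bw); print('base',o,np.degrees(th),r*1e3)
for n,pts,z in (('L +y',[(163,180),(188,167),(225,268),(205,282)],.06),('mid',[(278,180),(377,118),(391,138),(295,202)],.058),('r',[(476,58),(500,42),(536,150),(513,158)],.057),('near',[(445,318),(468,307),(520,410),(497,425)],.058)):
    print(n,np.round([(R.T@(A(u,v,z)[:2]-o))*1e3 for u,v in pts],0).tolist())
B=lambda u,v,z: at(s,430+u*.325,230+v*.325,z)
sw=[B(180,170,.022),B(202,190,.022),B(88,300,.022),B(62,273,.022),]
print('scr blk',fit([(.012,-.055),(-.012,-.055),(-.012,.055),(.012,.055)],sw))
gw=[B(175,193,.07),B(197,210,.07),B(135,268,.07),B(113,248,.07)]
print('scr grip',np.mean(gw,0),np.round(gw,4))
C=lambda u,v,z: at(s,95+(u-400)*.275,255+v*.275,z)
iw=[C(436,82,.006),C(750,62,.006),C(752,211,.006),C(434,231,.006)]
print('inst',fit([(-.045,-.095),(-.045,.095),(.045,.095),(.045,-.095)],iw))
print('box',np.mean([C(487,100,.056),C(640,92,.056),C(642,180,.056),C(490,187,.056)],0))
f=5/4
for n,u,v,z in(('jar',302,412,.07),('beaker',473,418,.075),('bottle',626,229,.115),('yellow',660,325,.03),('meter',177,260,.034)):
    print(n,at(s,u/f,v/f,z)[:2])
E
```

```text
base [0.55110955 0.0015516 ] 19.83852428212079 [1.73367807 2.33023396 2.05937005 2.08342639 0.17685101 1.19529081]
L +y [[84.0, 99.0], [86.0, 84.0], [28.0, 83.0], [24.0, 96.0]]
mid [[64.0, 41.0], [78.0, -20.0], [65.0, -23.0], [49.0, 37.0]]
r [[91.0, -82.0], [95.0, -97.0], [32.0, -94.0], [32.0, -81.0]]
near [[-37.0, -17.0], [-36.0, -30.0], [-96.0, -37.0], [-100.0, -23.0]]
scr blk (array([ 0.41643472, -0.35028812]), np.float64(0.7159445571530643), array([[ 0.75447364, -0.65633035],
       [ 0.65633035,  0.75447364]]), array([0.00219448, 0.00251132, 0.00055226, 0.00122343]))
scr grip [ 0.41571219 -0.34991604  0.07      ] [[ 0.4398 -0.3646  0.07  ]
 [ 0.4286 -0.3783  0.07  ]
 [ 0.3907 -0.3352  0.07  ]
 [ 0.4037 -0.3216  0.07  ]]
inst (array([0.44172461, 0.3523161 ]), np.float64(-3.0802876688554544), array([[-0.99812144,  0.06126659],
       [-0.06126659, -0.99812144]]), array([0.00048264, 0.00022671, 0.00011876, 0.00046074]))
box [0.44128098 0.35064559 0.056     ]
jar [0.36630909 0.13453718]
beaker [ 0.35643806 -0.14122665]
bottle [ 0.65801112 -0.39242565]
yellow [ 0.51319355 -0.47043035]
meter [0.63118152 0.36905897]
```

```bash
python3 -m creep '[0.031,-0.005,0,-0.12,1, 0.062,-0.01,0,-0.24,1, 0.093,-0.015,0,-0.36,1, 0.124,-0.02,0,-0.48,1, 0.155,-0.025,0,-0.6,1, 0.186,-0.03,0,-0.72,1, 0.217,-0.035,0,-0.84,1, 0.247,-0.04,0,-0.96,1]'
python3 -m creep '[0,0,0,-0.12,1,0,0,0,-0.24,1,0,0,0,-0.36,1,0,0,0,-0.48,1,0,0,0,-0.6,1,0,0,0,-0.72,1,0,0,0,-0.84,1,0,0,0,-0.925,1]'
cat > look.py <<'E'
import sys; from h import *
n,f=sys.argv[1:3]; s=snap(n); cv2.imwrite('pics/%s.png'%f,s['pixels'][:,:,::-1]); st=sensors.observe()
print(st['clock'],np.round(st['eef_pos'],4),np.round(st['orientation'],3).tolist(),np.round(st['q'],2),st['finger_gap'],np.round(st['contact_force'],1))
E
python3 look.py wrist w1
```

```text
clock: 0.77
eef_pos: [0.4175, -0.3494, 0.2311]
orientation: [[0.204, 0.979, -0.0], [0.979, -0.204, 0.0], [0.0, -0.0, -1.0]]
contact_force: [0.2, -1.3, 0.6]
finger_gap: 0.0853
grip_force: 0.0
clock: 1.43
eef_pos: [0.4162, -0.3505, 0.231]
orientation: [[-0.66, 0.751, -0.0], [0.751, 0.66, 0.0], [0.001, -0.0, -1.0]]
contact_force: [-0.2, 0.1, -0.3]
finger_gap: 0.085
grip_force: 0.0
1.4833 [ 0.4162 -0.3505  0.231 ] [[-0.663, 0.749, -0.0], [0.749, 0.663, 0.0], [0.001, 0.0, -1.0]] [-0.85  0.3  -0.    1.27  0.   -0.  ] 0.08537987527787873 [-0.4 -0.3  0.6]
```

View pics/w1.png

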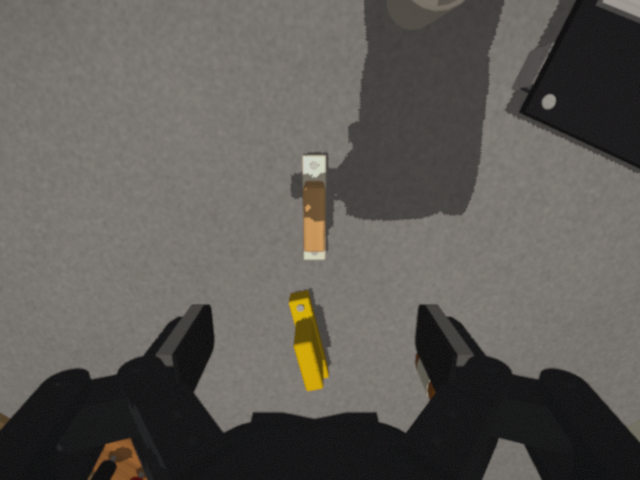

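The wrist view shows the white and wood scraper at (315,205), standing and square to the fingers. The yellow one is at (308,340).

```bash
python3 - <<'E'
from h import *
s=load('wrist'); st=sensors.observe()
w=[at(s,u,v,.022) for u,v in((303,154),(327,154),(303,259),(326,259))]
print(np.round(w,4)); print('ctr',np.mean(w,0)); a=(w[0]+w[1]-w[2]-w[3]); print('yaw y',np.degrees(np.arctan2(a[1],a[0])))
print(tool(st,np.mean(w,0)), ctrl.tcp_to_grasp)
E
```

```text
[[ 0.3715 -0.3154  0.022 ]
 [ 0.3892 -0.2998  0.022 ]
 [ 0.4433 -0.3986  0.022 ]
 [ 0.4618 -0.3822  0.022 ]]
ctr [ 0.41643197 -0.34900921  0.022     ]
yaw y 131.1174854136845
[0.0008079  0.00116126 0.20899519] 0.0187
```

```bash
python3 -m creep '[0.001,0.001,0.035,0,1,0.001,0.001,0.07,0,1,0.001,0.001,0.105,0,1,0.001,0.001,0.14,0,1,0.001,0.001,0.17,0,1,0.001,0.001,0.19,0,1,0.001,0.001,0.199,0,1,0.001,0.001,0.199,0,1]'
python3 -m creep '[0,0,0,0,0.1,0,0,0,0,0.1,0,0,0,0,0.1,0,0,0,0,0.1,0,0,0,0,0.1,0,0,0,0,0.1,0,0,0,0,0.1]'
```

```text
clock: 2.15
eef_pos: [0.4156, -0.3484, 0.0307]
orientation: [[-0.654, 0.757, -0.002], [0.757, 0.654, 0.002], [0.003, -0.0, -1.0]]
contact_force: [0.4, 0.2, -0.3]
finger_gap: 0.0854
grip_force: 0.0
clock: 2.73
eef_pos: [0.4166, -0.3495, 0.0328]
orientation: [[-0.655, 0.756, 0.001], [0.756, 0.655, -0.001], [-0.001, 0.0, -1.0]]
contact_force: [0.1, 0.8, 6.6]
finger_gap: 0.0193
grip_force: 61.5
```

```bash
python3 -m creep '[0,0,-0.01,0,0.1,0,0,-0.03,0,0.1,0,0,-0.06,0,0.1,0,0,-0.09,0,0.1,0,0,-0.12,0,0.1,0,0,-0.14,0,0.1,0,0,-0.15,0,0.1]'
cat >> h.py <<'E'
BO=np.array([0.5511,0.0016]); BY=np.radians(19.84)
def b2w(x,y,z):
    c,s=np.cos(BY),np.sin(BY); return np.array([BO[0]+c*x-s*y,BO[1]+s*x+c*y,z])
def w2b(p): 
    c,s=np.cos(BY),np.sin(BY); d=np.array(p)[:2]-BO; return np.array([c*d[0]+s*d[1],-s*d[0]+c*d[1]])
def go(x,y,z):
    st=sensors.observe(); R=np.array(st['orientation']); ty=np.arctan2(R[1,1],R[0,1])
    print('shift',np.round(tool(st,b2w(x,y,z)),4),'turn',round(((ty-BY+np.pi)%(2*np.pi))-np.pi,3),'base',np.round(w2b(st['eef_pos']),4),st['eef_pos'][2],'gap',st['finger_gap'],st['clock'])
E
python3 -c "
from h import *
go(-.120,0,.183)"; python3 look.py wrist w2
```

```text
clock: 3.32
eef_pos: [0.4169, -0.3497, 0.1851]
orientation: [[-0.655, 0.756, 0.002], [0.756, 0.655, -0.002], [-0.003, 0.0, -1.0]]
contact_force: [0.3, -0.7, -2.0]
finger_gap: 0.0192
grip_force: 60.4
shift [0.2208 0.2195 0.0014] turn 0.368 base [-0.2455 -0.2849] 0.18512223060428196 gap 0.019185332192803536 3.3167
3.3667 [ 0.4171 -0.35    0.1857] [[-0.655, 0.756, 0.003], [0.756, 0.655, -0.003], [-0.004, 0.0, -1.0]] [-0.85  0.31 -0.1   1.15  0.    0.01] 0.019513011602427934 [ 0.5 -0.4  0.3]
```

View pics/w2.png

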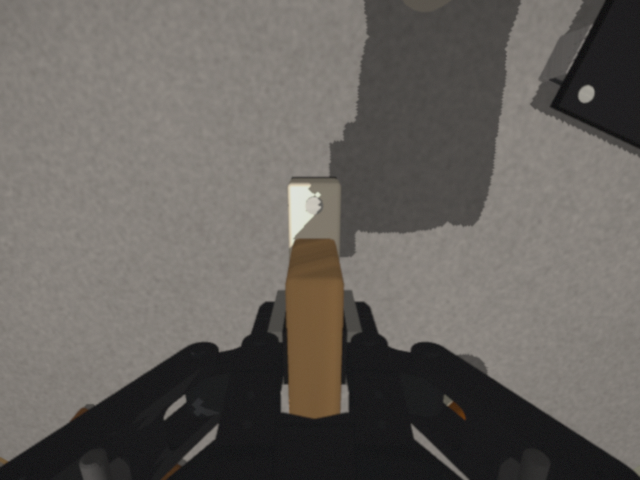

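The scraper is held square at (315,330), with the block level. Now I'll carry it to behind the near offcut.

```bash
python3 -m creep '[0.02,0.02,0,0.04,0.1,0.05,0.05,0,0.09,0.1,0.08,0.08,0,0.14,0.1,0.11,0.11,0,0.19,0.1,0.14,0.14,0,0.24,0.1,0.17,0.17,0,0.29,0.1,0.2,0.2,0,0.34,0.1,0.221,0.22,0,0.368,0.1]'
python3 -c "
from h import *
go(-.121,0,.0835)"
```

```text
clock: 4.03
eef_pos: [0.4371, -0.0355, 0.1817]
orientation: [[-0.337, 0.942, -0.001], [0.942, 0.337, 0.001], [0.001, -0.0, -1.0]]
contact_force: [0.8, -0.8, -1.6]
finger_gap: 0.019
grip_force: 60.4
shift [-0.0039 -0.0012  0.0982] turn -0.003 base [-0.1198  0.0038] 0.1817378517713208 gap 0.019036573188879417 4.0333
```

```bash
python3 -m creep '[0,-0.001,0.03,0,0.1,0,-0.001,0.06,0,0.1,0,-0.001,0.08,0,0.1,0,-0.001,0.09,0,0.1,0,-0.001,0.095,0,0.1,0,-0.001,0.098,0,0.1,0,-0.001,0.098,0,0.1]'
python3 -c "
from h import *
go(.1,0,.0835)"; python3 look.py scene s3; python3 -c "
from h import *
p=load('scene')['pixels'][190:350,230:410,::-1]; cv2.imwrite('pics/s3c.png',cv2.resize(p,(675,600),interpolation=cv2.INTER_CUBIC))"
```

```text
clock: 4.62
eef_pos: [0.4368, -0.0385, 0.084]
orientation: [[-0.339, 0.941, -0.001], [0.941, 0.339, 0.0], [0.0, -0.0, -1.0]]
contact_force: [0.2, 0.6, -1.9]
finger_gap: 0.0191
grip_force: 60.2
shift [-0.001   0.2211  0.0004] turn -0.0 base [-0.1211  0.0011] 0.08401587028653275 gap 0.019135622075949574 4.6167
4.6667 [ 0.4371 -0.0386  0.0845] [[-0.339, 0.941, 0.0], [0.941, 0.339, -0.0], [-0.0, 0.0, -1.0]] [-0.27  0.22 -0.54  0.81  0.    0.95] 0.019311307020477644 [-0.4 -0.1 -1.9]
```

View pics/s3c.png

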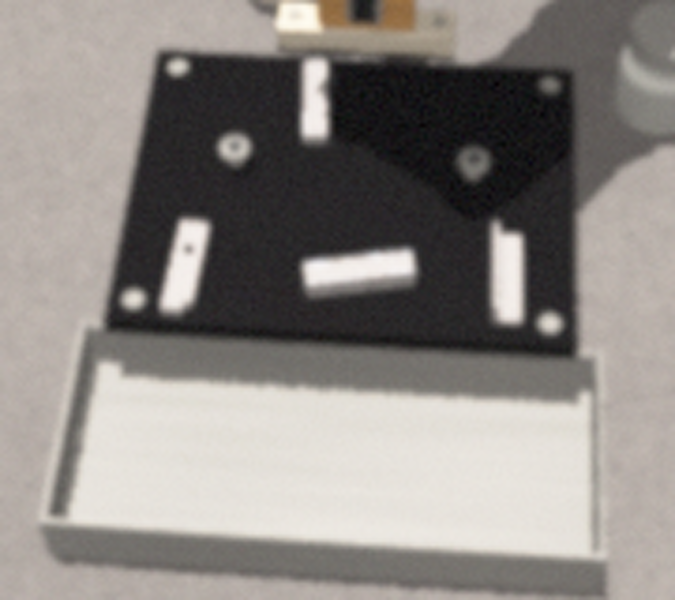

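The scraper sits behind the near offcut and midway between the studs. Now the first wipe.

```bash
python3 -m creep '[-0.001,0.008,0.0005,0,0.1,-0.001,0.018,0.0005,0,0.1,-0.001,0.028,0.0005,0,0.1,-0.001,0.038,0.0005,0,0.1,-0.001,0.048,0.0005,0,0.1,-0.001,0.058,0.0005,0,0.1,-0.001,0.068,0.0005,0,0.1,-0.001,0.078,0.0005,0,0.1]'
python3 -m creep '[0,0.01,0,0,0.1,0,0.02,0,0,0.1,0,0.03,0,0,0.1,0,0.04,0,0,0.1,0,0.05,0,0,0.1,0,0.06,0,0,0.1,0,0.07,0,0,0.1,0,0.08,0,0,0.1]'
python3 -m creep '[0,0.01,0,0,0.1,0,0.02,0,0,0.1,0,0.03,0,0,0.1,0,0.04,0,0,0.1,0,0.05,0,0,0.1,0,0.06,0,0,0.1,0,0.067,0,0,0.1,0,0.067,0,0,0.1]'
python3 -c "
from h import *
go(.004,-.062,.104)"
```

```text
clock: 5.33
eef_pos: [0.5118, -0.0125, 0.0837]
orientation: [[-0.339, 0.941, -0.0], [0.941, 0.339, 0.0], [0.0, -0.0, -1.0]]
contact_force: [-0.2, -0.4, -1.5]
finger_gap: 0.0193
grip_force: 60.2
clock: 6.0
eef_pos: [0.5869, 0.0145, 0.0837]
orientation: [[-0.339, 0.941, -0.0], [0.941, 0.339, 0.0], [0.0, -0.0, -1.0]]
contact_force: [-0.1, 1.1, -1.9]
finger_gap: 0.0191
grip_force: 60.2
clock: 6.67
eef_pos: [0.6506, 0.0371, 0.0846]
orientation: [[-0.339, 0.941, 0.001], [0.941, 0.339, -0.001], [-0.001, 0.001, -1.0]]
contact_force: [1.9, -2.6, 3.8]
finger_gap: 0.0192
grip_force: 61.2
shift [-0.0617 -0.1016 -0.0194] turn -0.0 base [ 0.1056 -0.0003] 0.08459496991954567 gap 0.01920074029506386 6.6667
```

```bash
python3 -m creep '[0,-0.002,-0.01,0,0.1,0,-0.005,-0.03,0,0.1,0,-0.02,-0.06,0,0.1,-0.01,-0.03,-0.06,0,0.1,-0.03,-0.05,-0.06,0,0.1,-0.05,-0.08,-0.06,0,0.1,-0.062,-0.102,-0.06,0,0.1,-0.062,-0.102,-0.06,0,0.1]'
cat > plate.py <<'E'
import sys; from h import *
def rect(name,z=.055):
    s=snap(name); xs=np.arange(-120,112); ys=np.arange(-136,137)
    m=np.array([[proj(s,b2w(x/1e3,y/1e3,z)) for y in ys] for x in xs],np.float32)
    return cv2.remap(s['pixels'],m[:,:,0],m[:,:,1],cv2.INTER_LINEAR)
for n in sys.argv[1:]:
    g=rect(n).min(2); k,l,st,c=cv2.connectedComponentsWithStats((g>110).astype(np.uint8))
    print(n,[(st[i,4],'x %d..%d y %d..%d'%(st[i,1]-120,st[i,1]+st[i,3]-120,st[i,0]-136,st[i,0]+st[i,2]-136)) for i in range(1,k) if st[i,4]>60])
E
python3 plate.py scene top; python3 -c "
from h import *
go(.005,-.062,.0835)"
```

```text
clock: 7.33
eef_pos: [0.5715, -0.0588, 0.1444]
orientation: [[-0.336, 0.942, -0.001], [0.942, 0.336, -0.001], [-0.0, -0.001, -1.0]]
contact_force: [0.6, -0.3, -1.8]
finger_gap: 0.0193
grip_force: 60.9
scene [(np.int32(5699), 'x -120..112 y -136..-15'), (np.int32(2419), 'x -120..-103 y -47..112'), (np.int32(341), 'x -36..-14 y -78..-58'), (np.int32(1309), 'x 29..98 y -96..-74'), (np.int32(1043), 'x 30..92 y 85..105'), (np.int32(220), 'x 49..112 y 133..137'), (np.int32(160), 'x 81..97 y 112..125'), (np.int32(161), 'x 82..97 y -117..-104'), (np.int32(119), 'x 103..112 y -38..-22')]
top [(np.int32(98), 'x 80..91 y 111..122'), (np.int32(663), 'x 85..112 y 82..137')]
shift [0.0005 0.0034 0.0609] turn -0.002 base [ 0.0016 -0.0625] 0.14438453052630704 gap 0.01926206660153386 7.4333
```

```bash
python3 -m creep '[0,0.003,0.01,0,0.1,0,0.003,0.02,0,0.1,0,0.003,0.03,0,0.1,0,0.003,0.04,0,0.1,0,0.003,0.05,0,0.1,0,0.003,0.058,0,0.1,0,0.003,0.061,0,0.1,0,0.003,0.061,0,0.1]'
python3 -c "
from h import *
go(.106,-.062,.0835)"
```

```text
clock: 8.1
eef_pos: [0.5773, -0.0557, 0.0825]
orientation: [[-0.339, 0.941, 0.001], [0.941, 0.339, -0.001], [-0.002, 0.0, -1.0]]
contact_force: [1.4, -0.6, -1.3]
finger_gap: 0.0192
grip_force: 60.9
shift [ 0.0008  0.1008 -0.001 ] turn -0.001 base [ 0.0052 -0.0628] 0.0824677034004133 gap 0.019162380477064745 8.1
```

```bash
python3 -m creep '[0,0.01,-0.001,0,0.1,0,0.02,-0.001,0,0.1,0,0.03,-0.001,0,0.1,0,0.04,-0.001,0,0.1,0,0.05,-0.001,0,0.1,0,0.06,-0.001,0,0.1,0,0.07,-0.001,0,0.1,0,0.08,-0.001,0,0.1]'
python3 -m creep '[0,0.01,0,0,0.1,0,0.02,0,0,0.1,0,0.026,0,0,0.1,0,0.026,0,0,0.1,0,0.02,-0.02,0,0.1,0,0,-0.06,0,0.1,0,-0.03,-0.06,0,0.1]'
python3 -c "
from h import *
go(.005,.062,.1435)"
```

```text
clock: 8.77
eef_pos: [0.653, -0.0273, 0.0831]
orientation: [[-0.339, 0.941, -0.0], [0.941, 0.339, 0.0], [0.0, -0.0, -1.0]]
contact_force: [-0.3, -0.1, -2.0]
finger_gap: 0.0197
grip_force: 60.8
clock: 9.35
eef_pos: [0.6274, -0.0378, 0.1479]
orientation: [[-0.341, 0.94, 0.007], [0.94, 0.341, -0.001], [-0.003, 0.006, -1.0]]
contact_force: [1.9, -1.4, 0.2]
finger_gap: 0.0198
grip_force: 60.9
shift [ 0.125  -0.0533  0.0037] turn 0.001 base [ 0.0584 -0.0629] 0.14792233109002886 gap 0.01984838606061356 9.35
```

```bash
python3 -m creep '[0.02,-0.01,0,0,0.1,0.045,-0.02,0,0,0.1,0.075,-0.03,0,0,0.1,0.1,-0.04,0,0,0.1,0.12,-0.05,0,0,0.1,0.125,-0.05,0,0,0.1,0.125,-0.05,0,0,0.1,0.125,-0.05,0,0,0.1]'
python3 plate.py scene; python3 -c "
from h import *
go(.004,.062,.0835)"
```

```text
clock: 10.02
eef_pos: [0.5353, 0.0626, 0.1437]
orientation: [[-0.34, 0.941, 0.001], [0.941, 0.34, -0.0], [-0.0, 0.001, -1.0]]
contact_force: [0.7, 0.6, -2.8]
finger_gap: 0.0193
grip_force: 60.8
scene [(np.int32(5294), 'x -120..112 y -136..37'), (np.int32(887), 'x -120..-31 y 101..137'), (np.int32(165), 'x -99..-82 y 111..125'), (np.int32(161), 'x -98..-82 y -118..-104'), (np.int32(3611), 'x -83..-17 y 2..125'), (np.int32(339), 'x -36..-14 y -78..-58'), (np.int32(735), 'x 30..89 y 88..102'), (np.int32(160), 'x 82..97 y -117..-103'), (np.int32(160), 'x 103..112 y -89..-70'), (np.int32(129), 'x 103..112 y -29..-12')]
shift [-0.0003 -0.0019  0.0601] turn -0.0 base [0.0059 0.0624] 0.14360334376591222 gap 0.019697178391136702 10.0667
```

```bash
python3 -m creep '[0,-0.002,0.01,0,0.1,0,-0.002,0.02,0,0.1,0,-0.002,0.03,0,0.1,0,-0.002,0.04,0,0.1,0,-0.002,0.05,0,0.1,0,-0.002,0.057,0,0.1,0,-0.002,0.06,0,0.1,0,-0.002,0.06,0,0.1]'
python3 -m creep '[0,0.01,0,0,0.1,0,0.02,0,0,0.1,0,0.03,0,0,0.1,0,0.04,0,0,0.1,0,0.05,0,0,0.1,0,0.06,0,0,0.1,0,0.07,0,0,0.1,0,0.08,0,0,0.1]'
python3 -m creep '[0,0.01,0,0,0.1,0,0.02,0,0,0.1,0,0.027,0,0,0.1,0,0.027,0,0,0.1,0,0.025,-0.02,0,0.1,0,0.01,-0.05,0,0.1,0,-0.01,-0.08,0,0.1,0,-0.04,-0.1,0,0.1]'
python3 plate.py scene; python3 -c "
from h import *
s=load('scene'); p=s['pixels'][190:350,230:410,::-1]; cv2.imwrite('pics/s4c.png',cv2.resize(p,(675,600),interpolation=cv2.INTER_CUBIC))
go(-.11,-.3,.1835)"
```

```text
clock: 10.73
eef_pos: [0.5328, 0.0615, 0.0832]
orientation: [[-0.339, 0.941, -0.001], [0.941, 0.339, -0.0], [0.0, -0.001, -1.0]]
contact_force: [0.7, 0.4, -1.6]
finger_gap: 0.0191
grip_force: 61.0
clock: 11.4
eef_pos: [0.6096, 0.0896, 0.0842]
orientation: [[-0.339, 0.941, 0.001], [0.941, 0.339, 0.0], [-0.0, 0.001, -1.0]]
contact_force: [-0.1, 1.3, -2.1]
finger_gap: 0.0193
grip_force: 60.8
clock: 12.07
eef_pos: [0.5723, 0.0759, 0.1864]
orientation: [[-0.34, 0.94, 0.004], [0.941, 0.34, 0.0], [-0.001, 0.004, -1.0]]
contact_force: [0.2, -0.9, -2.5]
finger_gap: 0.0194
grip_force: 60.8
scene [(np.int32(5274), 'x -120..112 y -136..34'), (np.int32(5282), 'x -120..1 y -1..137'), (np.int32(163), 'x -97..-82 y -118..-104'), (np.int32(340), 'x -36..-14 y -78..-58'), (np.int32(301), 'x -35..-14 y 64..83'), (np.int32(160), 'x 82..97 y -117..-104'), (np.int32(160), 'x 103..112 y -89..-70'), (np.int32(134), 'x 103..112 y -30..-12')]
shift [-0.3629 -0.1509  0.0066] turn 0.0 base [0.0408 0.0629] 0.1899188005108951 gap 0.019198369052874278 12.1167
```

View pics/s4c.png

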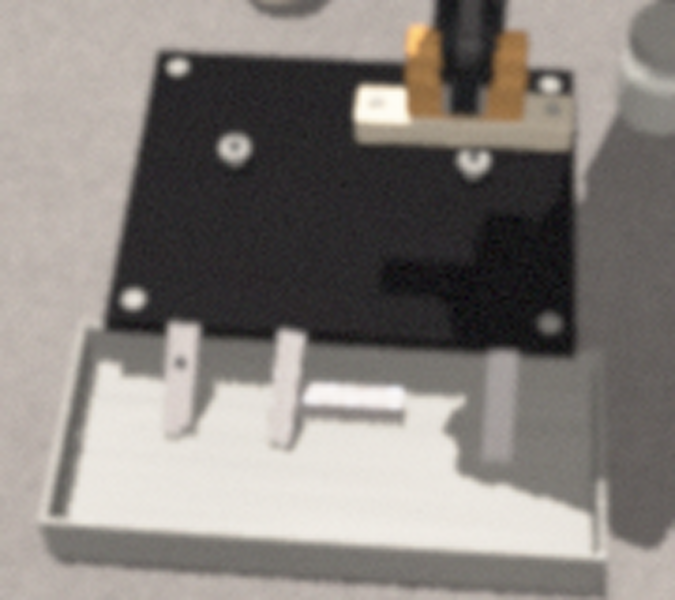

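All four offcuts are off the plate top, but three, at crop (183,380), (287,390) and (500,405), still lean with their upper ends on the plate edge. I'll drag them fully down with the scraper's rubber edge, starting with the left one.

```bash
python3 -m creep '[0.004,0.03,0,0,0.1,0.01,0.06,0,0,0.1,0.012,0.08,0.02,0,0.1,0.012,0.082,0.05,0,0.1,0.012,0.082,0.08,0,0.1,0.012,0.082,0.095,0,0.1,0.012,0.082,0.1,0,0.1,0.012,0.082,0.1,0,0.1]'
python3 -m creep '[0,0.004,0.004,0,0.1,0,0.01,0.008,0,0.1,0,0.016,0.012,0,0.1,0,0.022,0.016,0,0.1,0,0.028,0.018,0,0.1,0,0.034,0.018,0,0.1]'
python3 -c "
from h import *
go(0.12,0.06,.1835)"
```

```text
clock: 12.78
eef_pos: [0.6435, 0.1148, 0.083]
orientation: [[-0.339, 0.941, -0.001], [0.941, 0.339, -0.0], [0.0, -0.001, -1.0]]
contact_force: [0.1, 0.4, -2.2]
finger_gap: 0.0195
grip_force: 60.6
clock: 13.28
eef_pos: [0.6758, 0.1264, 0.0653]
orientation: [[-0.339, 0.941, -0.001], [0.941, 0.339, -0.0], [0.0, -0.0, -1.0]]
contact_force: [-0.3, 0.2, -2.1]
finger_gap: 0.0192
grip_force: 60.6
shift [-0.015  -0.0397 -0.1182] turn -0.0 base [0.1597 0.075 ] 0.06529204887000742 gap 0.01922279437612302 13.2833
```

```bash
python3 -m creep '[0,0,-0.03,0,0.1,0,0,-0.05,0,0.1,-0.03,-0.01,-0.05,0,0.1,-0.06,-0.02,-0.05,0,0.1,-0.09,-0.03,-0.05,0,0.1,-0.12,-0.04,-0.05,0,0.1,-0.128,-0.04,-0.04,0,0.1,-0.128,-0.04,-0.02,0,0.1]'
python3 -m creep '[0,0,0.002,0,0.1,0,0.003,0.004,0,0.1,0,0.009,0.008,0,0.1,0,0.015,0.012,0,0.1,0,0.021,0.016,0,0.1,0,0.027,0.018,0,0.1,0,0.033,0.018,0,0.1]'
python3 -m creep '[0,0,-0.03,0,0.1,0,-0.02,-0.06,0,0.1,0,-0.05,-0.1,0,0.1,0,-0.09,-0.12,0,0.1,0,-0.12,-0.12,0,0.1,0,-0.14,-0.12,0,0.1]'
python3 plate.py scene; python3 -c "
from h import *
s=load('scene')
def B(u,v,z): return np.round(w2b(at(s,230+u/3.75,190+v/3.75,z))*1e3)
for u,v in((185,322),(290,330),(500,350)): print('tail',[B(u,v,z) for z in(.003,.036,.05,.055)])
for u,v in((180,437),(283,447),(498,462)): print('foot',B(u,v,.003))
go(-.11,-.3,.1835)"
```

```text
clock: 13.95
eef_pos: [0.6833, -0.0106, 0.0875]
orientation: [[-0.336, 0.942, 0.004], [0.942, 0.336, -0.001], [-0.002, 0.004, -1.0]]
contact_force: [0.0, -0.2, -2.2]
finger_gap: 0.0199
grip_force: 60.8
clock: 14.53
eef_pos: [0.7126, 0.0039, 0.0671]
orientation: [[-0.34, 0.941, -0.001], [0.941, 0.34, 0.0], [0.0, -0.001, -1.0]]
contact_force: [-0.1, 0.1, -2.6]
finger_gap: 0.0195
grip_force: 60.7
clock: 15.03
eef_pos: [0.5786, -0.0448, 0.1904]
orientation: [[-0.339, 0.941, 0.003], [0.941, 0.339, -0.001], [-0.002, 0.002, -1.0]]
contact_force: [-0.2, -0.8, -2.0]
finger_gap: 0.0194
grip_force: 60.9
scene [(np.int32(7794), 'x -120..112 y -136..123'), (np.int32(339), 'x -37..-14 y -78..-59'), (np.int32(142), 'x 70..112 y 133..137'), (np.int32(159), 'x 81..96 y 112..125'), (np.int32(161), 'x 82..97 y -117..-103'), (np.int32(119), 'x 105..112 y -87..-67'), (np.int32(75), 'x 107..112 y 84..103')]
tail [array([ 66., -88.]), array([ 90., -82.]), array([100., -80.]), array([103., -79.])]
tail [array([ 67., -27.]), array([ 91., -23.]), array([101., -22.]), array([104., -22.])]
tail [array([72., 95.]), array([96., 93.]), array([106.,  92.]), array([109.,  92.])]
foot [144. -80.]
foot [146. -23.]
foot [147.  95.]
shift [-0.2474 -0.1176  0.0066] turn -0.001 base [ 0.0079 -0.0528] 0.1898227857012024 gap 0.019207042043227908 15.0833
```

```bash
python3 -m creep '[-0.004,0.035,0,0,0.1,-0.008,0.07,0,0,0.1,-0.008,0.1,0.02,0,0.1,-0.008,0.112,0.05,0,0.1,-0.008,0.112,0.08,0,0.1,-0.008,0.112,0.098,0,0.1,-0.008,0.112,0.1,0,0.1,-0.008,0.112,0.1,0,0.1]'
python3 -m creep '[0,0,0.004,0,0.1,0,0,0.008,0,0.1,0,0,0.012,0,0.1,0,0.004,0.016,0,0.1,0,0.01,0.02,0,0.1,0,0.02,0.022,0,0.1,0,0.03,0.022,0,0.1]'
python3 -m creep '[0,0,-0.03,0,0.1,0.03,-0.015,-0.05,0,0.1,0.06,-0.03,-0.05,0,0.1,0.09,-0.03,-0.05,0,0.1,0.12,-0.03,-0.05,0,0.1,0.135,-0.03,-0.04,0,0.1,0.135,-0.03,-0.025,0,0.1,0.135,-0.03,-0.022,0,0.1]'
python3 -c "
from h import *
go(.118,.075,.0825)"
```

```text
clock: 15.75
eef_pos: [0.6883, -0.0135, 0.0873]
orientation: [[-0.339, 0.941, -0.002], [0.941, 0.339, 0.0], [0.001, -0.002, -1.0]]
contact_force: [-0.1, 0.7, -1.7]
finger_gap: 0.0197
grip_force: 60.6
clock: 16.33
eef_pos: [0.7172, -0.0033, 0.0653]
orientation: [[-0.339, 0.941, -0.001], [0.941, 0.339, 0.0], [0.0, -0.0, -1.0]]
contact_force: [0.4, 0.2, -1.3]
finger_gap: 0.0191
grip_force: 60.7
clock: 17.0
eef_pos: [0.6419, 0.1145, 0.086]
orientation: [[-0.341, 0.94, -0.002], [0.94, 0.341, -0.0], [0.001, -0.002, -1.0]]
contact_force: [-0.5, -0.8, -2.4]
finger_gap: 0.0192
grip_force: 60.9
shift [-0.0004 -0.0058  0.0035] turn 0.001 base [0.1238 0.0754] 0.08603855397209303 gap 0.019207925076780336 17.0
```

```bash
python3 -m creep '[0,-0.006,0.003,0,0.1,0,-0.006,0.008,0,0.1,0,-0.006,0.014,0,0.1,0,-0.004,0.018,0,0.1,0,0.004,0.021,0,0.1,0,0.014,0.021,0,0.1,0,0.024,0.021,0,0.1]'
python3 -m creep '[0,0,-0.03,0,0.1,0,-0.02,-0.06,0,0.1,-0.02,-0.05,-0.1,0,0.1,-0.05,-0.08,-0.12,0,0.1,-0.085,-0.1,-0.12,0,0.1,-0.115,-0.12,-0.12,0,0.1,-0.135,-0.14,-0.12,0,0.1]'
python3 plate.py scene; python3 -c "
from h import *
s=load('scene'); p=s['pixels'][190:350,230:410,::-1]; cv2.imwrite('pics/s5c.png',cv2.resize(p,(675,600),interpolation=cv2.INTER_CUBIC))
go(-.11,-.3,.1835)"
```

```text
clock: 17.58
eef_pos: [0.6663, 0.1215, 0.0666]
orientation: [[-0.339, 0.941, 0.0], [0.941, 0.339, 0.0], [0.0, 0.0, -1.0]]
contact_force: [0.3, 1.1, -1.4]
finger_gap: 0.0194
grip_force: 60.8
clock: 18.17
eef_pos: [0.5801, -0.0555, 0.1878]
orientation: [[-0.339, 0.941, 0.002], [0.941, 0.339, -0.001], [-0.002, 0.002, -1.0]]
contact_force: [1.0, -0.5, -2.1]
finger_gap: 0.0193
grip_force: 60.8
scene [(np.int32(5316), 'x -120..-81 y -136..117'), (np.int32(2117), 'x -78..112 y -136..-123'), (np.int32(342), 'x -36..-14 y -78..-58'), (np.int32(172), 'x 60..112 y 133..137'), (np.int32(158), 'x 81..96 y 112..125'), (np.int32(160), 'x 82..97 y -117..-104'), (np.int32(116), 'x 105..112 y -87..-67')]
shift [-0.2334 -0.1135  0.0047] turn -0.004 base [ 0.0044 -0.067 ] 0.18756170830326147 gap 0.019267235615334583 18.2167
```

View pics/s5c.png

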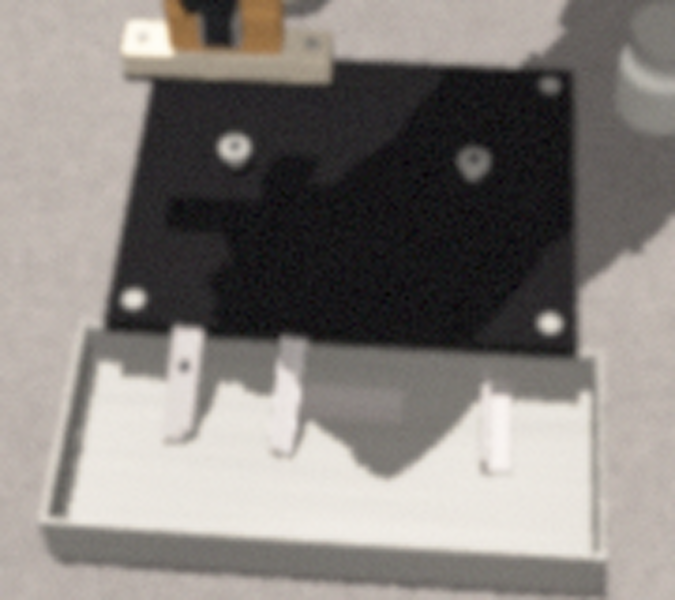

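Now the left offcut lies flat at (497,440) and one lies at (350,400). The one at (287,395) is below the plate edge, and the one with the hole, at (183,385), still leans on the edge. One more press, closer in, for those two.

```bash
python3 -m creep '[0.005,0.035,0,0,0.1,0.01,0.07,0,0,0.1,0.015,0.1,0.02,0,0.1,0.018,0.111,0.05,0,0.1,0.018,0.111,0.08,0,0.1,0.018,0.111,0.085,0,0.1,0.018,0.111,0.085,0,0.1]'
python3 -c "
from h import *
go(.115,-.048,.060)"
```

```text
clock: 18.8
eef_pos: [0.6769, 0.0017, 0.1001]
orientation: [[-0.339, 0.941, -0.004], [0.941, 0.339, 0.0], [0.002, -0.003, -1.0]]
contact_force: [-0.5, -0.0, -1.0]
finger_gap: 0.0192
grip_force: 60.6
shift [-0.0054 -0.0032  0.0401] turn -0.0 base [ 0.1183 -0.0426] 0.10011870421105347 gap 0.019160356978221285 18.8
```

```bash
python3 -m creep '[-0.005,-0.003,0.008,0,0.1,-0.005,-0.003,0.016,0,0.1,-0.005,-0.003,0.022,0,0.1,-0.005,-0.003,0.028,0,0.1,-0.005,-0.002,0.034,0,0.1,-0.005,0.002,0.04,0,0.1,-0.005,0.012,0.04,0,0.1,-0.005,0.022,0.04,0,0.1]'
python3 -m creep '[0,0,-0.03,0,0.1,0,-0.02,-0.06,0,0.1,-0.02,-0.05,-0.1,0,0.1,-0.05,-0.08,-0.12,0,0.1,-0.085,-0.1,-0.12,0,0.1,-0.115,-0.12,-0.12,0,0.1,-0.135,-0.14,-0.12,0,0.1]'
python3 plate.py scene; python3 -c "
from h import *
st=sensors.observe(); R=np.array(st['orientation'])
print(tool(st,[.40,-.30,.1]))"
```

```text
clock: 19.47
eef_pos: [0.7003, 0.0045, 0.0613]
orientation: [[-0.339, 0.941, -0.001], [0.941, 0.339, 0.0], [0.0, -0.0, -1.0]]
contact_force: [-0.3, 0.1, -0.8]
finger_gap: 0.0193
grip_force: 60.7
clock: 20.05
eef_pos: [0.6144, -0.1726, 0.1826]
orientation: [[-0.339, 0.941, 0.002], [0.941, 0.339, -0.001], [-0.002, 0.001, -1.0]]
contact_force: [0.3, -0.4, -2.5]
finger_gap: 0.0194
grip_force: 60.8
scene [(np.int32(4299), 'x -120..19 y -136..49'), (np.int32(170), 'x -98..-82 y -118..-104'), (np.int32(134), 'x -30..-14 y 69..83'), (np.int32(528), 'x -27..112 y 133..137'), (np.int32(159), 'x 81..96 y 112..125')]
[-0.04402819 -0.24092577  0.08242472]
```

The plate edge is now clear. I'll set the scraper down on the open bench near (0.42, -0.30).

```bash
python3 -m creep '[-0.006,-0.025,0,0,0.1,-0.014,-0.06,0,0,0.1,-0.022,-0.095,0,0,0.1,-0.03,-0.13,0,0,0.1,-0.038,-0.165,0,0,0.1,-0.046,-0.195,0,0,0.1,-0.052,-0.22,0,0,0.1,-0.054,-0.226,0,0,0.1]'
python3 -m creep '[0,0,0.03,0,0.1,0,0,0.065,0,0.1,0,0,0.1,0,0.1,0,0,0.125,0,0.1,0,0,0.138,0,0.1,0,0,0.144,0,0.1,0,0,0.147,0,0.1,0,0,0.147,0,0.1]'
```

```text
clock: 20.77
eef_pos: [0.4176, -0.2992, 0.1819]
orientation: [[-0.337, 0.942, -0.0], [0.942, 0.337, -0.001], [-0.0, -0.001, -1.0]]
contact_force: [0.2, 0.4, -1.5]
finger_gap: 0.0191
grip_force: 60.9
clock: 21.43
eef_pos: [0.4204, -0.2977, 0.0349]
orientation: [[-0.339, 0.941, 0.0], [0.941, 0.339, -0.0], [-0.0, 0.0, -1.0]]
contact_force: [0.1, 0.2, -1.5]
finger_gap: 0.0193
grip_force: 60.9
```

```bash
python3 -m creep '[0,0,0.001,0,0.1,0,0,0.002,0,0.1,0,0,0.002,0,0.1]'
python3 -m creep '[0,0,0,0,0.3,0,0,0,0,0.5,0,0,0,0,0.7,0,0,0,0,0.7,0,0,-0.03,0,0.8,0,0,-0.07,0,1,0,0,-0.11,0,1,0,0,-0.15,0,1]'
python3 look.py scene s6; python3 -c "
from h import *
s=load('scene'); f=1.25
st=sensors.observe(); print(tool(st,[.4415,.351,.2])) 
R=np.array(st['orientation']); print(np.degrees(np.arctan2(R[1,1],R[0,1])))
# scraper upright check: predicted grip-top corners vs orange mask
p=s['pixels'].astype(int); m=(p[:,:,0]>170)&(p[:,:,0]-p[:,:,2]>50); m[:, :150]=0
v,u=np.nonzero(m[100:260,150:330]); print('orange',u.min()+150,u.max()+150,v.min()+100,v.max()+100,len(u))
o=np.array([.4204,-.2977]); c,s_=np.cos(BY),np.sin(BY)
print('pred',np.round([proj(s,[o[0]+c*x-s_*y,o[1]+s_*x+c*y,z]) for x in(-.01,.01) for y in(-.03,.03) for z in(.022,.07)]).tolist())"
```

```text
clock: 21.68
eef_pos: [0.4202, -0.2979, 0.0334]
orientation: [[-0.339, 0.941, 0.001], [0.941, 0.339, -0.001], [-0.001, 0.001, -1.0]]
contact_force: [0.0, -0.3, -1.4]
finger_gap: 0.0193
grip_force: 60.9
clock: 22.35
eef_pos: [0.4195, -0.2972, 0.1847]
orientation: [[-0.339, 0.941, -0.0], [0.941, 0.339, 0.0], [0.0, -0.0, -1.0]]
contact_force: [0.1, -0.1, -1.0]
finger_gap: 0.0852
grip_force: 0.0
22.4 [ 0.4213 -0.299   0.1919] [[-0.339, 0.941, 0.006], [0.941, 0.339, -0.006], [-0.008, 0.004, -1.0]] [-0.78  0.26 -0.16  1.14  0.    0.45] 0.0854359712917873 [-0.4 -0.7  8.8]
[ 0.60455619  0.23947538 -0.01182113]
19.827634167269053
orange 150 243 160 190 388
pred [[227.0, 174.0], [224.0, 159.0], [249.0, 175.0], [247.0, 160.0], [225.0, 179.0], [222.0, 165.0], [248.0, 180.0], [246.0, 165.0]]
```

```bash
python3 -m creep '[0.02,0.008,0,0,1,0.055,0.022,0,0,1,0.09,0.036,0,0,1,0.125,0.05,0,0,1,0.16,0.064,0,0,1,0.195,0.078,0,0,1,0.23,0.092,0,0,1,0.265,0.106,0,0,1]'
python3 -m creep '[0.035,0.014,0,0,1,0.07,0.028,0,0,1,0.105,0.042,0,0,1,0.14,0.056,0,0,1,0.175,0.07,0,0,1,0.21,0.084,0,0,1,0.245,0.098,0,0,1,0.28,0.112,0,0,1]'
python3 -m creep '[0.025,0.008,0,0.06,1,0.045,0.016,0,0.12,1,0.058,0.021,0,0.18,1,0.06,0.021,0,0.24,1,0.06,0.021,0,0.285,1,0.06,0.021,0,0.285,1]'
python3 look.py wrist w7; python3 look.py top t7; python3 look.py scene s7
python3 - <<'E'
from h import *
s=load('wrist'); p=s['pixels']; 
# corners of bright flange
for k in(150,170,190):
    m=((p.min(2)>k)).astype(np.uint8); n,l,st,c=cv2.connectedComponentsWithStats(m)
    print(k,[(st[i].tolist()) for i in range(1,n) if st[i,4]>300])
print([np.round(proj(s,[.4417+a,.3523+b,.006])).tolist() for a in(-.045,.045) for b in(-.095,.095)])
print(np.percentile(p.min(2),[5,25,50,75,95]), s['eye'])
E
```

```text
clock: 23.07
eef_pos: [0.4294, -0.0107, 0.183]
orientation: [[-0.339, 0.941, 0.001], [0.941, 0.339, -0.0], [-0.0, 0.001, -1.0]]
contact_force: [0.7, -0.1, 0.8]
finger_gap: 0.0856
grip_force: 0.0
clock: 23.73
eef_pos: [0.4397, 0.2911, 0.1828]
orientation: [[-0.339, 0.941, 0.0], [0.941, 0.339, 0.0], [-0.0, 0.0, -1.0]]
contact_force: [1.0, -0.2, 0.6]
finger_gap: 0.0855
grip_force: 0.0
clock: 24.23
eef_pos: [0.4394, 0.3529, 0.1826]
orientation: [[-0.059, 0.998, -0.0], [0.998, 0.059, -0.0], [-0.0, -0.0, -1.0]]
contact_force: [-0.6, -0.0, -0.5]
finger_gap: 0.0855
grip_force: 0.0
24.2833 [0.4394 0.3526 0.1827] [[-0.062, 0.998, -0.0], [0.998, 0.062, -0.0], [-0.0, -0.0, -1.0]] [ 0.53  0.35 -0.06  1.17  0.    2.04] 0.08491867803609573 [-0.4 -1.  -0.4]
24.3333 [0.4395 0.3525 0.1827] [[-0.063, 0.998, -0.0], [0.998, 0.063, -0.0], [-0.0, -0.0, -1.0]] [ 0.53  0.35 -0.06  1.17 -0.    2.04] 0.0852297780955949 [-0.5 -0.2  0.1]
24.3833 [0.4395 0.3524 0.1828] [[-0.062, 0.998, -0.0], [0.998, 0.062, -0.0], [-0.0, -0.0, -1.0]] [ 0.53  0.35 -0.06  1.17 -0.    2.04] 0.08566627577871994 [-0.1 -0.8 -0.6]
150 [[568, 0, 72, 87, 4975], [269, 197, 98, 113, 4152], [483, 440, 47, 40, 1004]]
170 [[569, 0, 71, 86, 4792], [270, 199, 96, 110, 3822]]
190 [[270, 200, 96, 109, 3526]]
[[266.0, 306.0], [270.0, 108.0], [354.0, 311.0], [374.0, 115.0]]
[ 23.  72. 111. 128. 135.] [0.43567123 0.42863805 0.32632777]
```

```bash
python3 - <<'E'
from h import *
s=load('wrist'); g=s['pixels'].min(2); m=g>150
n,l,st,c=cv2.connectedComponentsWithStats(m.astype(np.uint8)); i=[k for k in range(1,n) if st[k,4]>3000 and 200<c[k,0]<400][0]; m=l==i
for v in (205,215,225,245,265,285,300):
    u=np.nonzero(m[v])[0]; a=at(s,u.min()-.5,v,.006); b=at(s,u.max()+.5,v,.006); print(v,u.min(),u.max(),np.round(a,4),np.round(b,4),'mid',np.round((a+b)[:2]/2,4))
for u in (285,300,320,340): 
    v=np.nonzero(m[:,u])[0]; print(u,v.max(),np.round(at(s,u,v.max()+.5,.006),4))
E
```

```text
205 349 365 [0.4715 0.3667 0.006 ] [0.4873 0.3676 0.006 ] mid [0.4794 0.3671]
215 349 365 [0.4723 0.3572 0.006 ] [0.4883 0.3581 0.006 ] mid [0.4803 0.3577]
225 348 364 [0.4723 0.3474 0.006 ] [0.4884 0.3484 0.006 ] mid [0.4803 0.3479]
245 270 364 [0.3989 0.323  0.006 ] [0.4904 0.3286 0.006 ] mid [0.4447 0.3258]
265 271 363 [0.4003 0.3024 0.006 ] [0.4916 0.308  0.006 ] mid [0.446  0.3052]
285 272 362 [0.4018 0.281  0.006 ] [0.4928 0.2866 0.006 ] mid [0.4473 0.2838]
300 272 361 [0.4022 0.2644 0.006 ] [0.4935 0.27   0.006 ] mid [0.4479 0.2672]
285 309 [0.4163 0.2545 0.006 ]
300 309 [0.4317 0.2554 0.006 ]
320 309 [0.4521 0.2567 0.006 ]
340 309 [0.4726 0.2579 0.006 ]
```

```bash
python3 -m creep '[-0.001,0.003,0.03,0,1,-0.001,0.003,0.06,0,1,-0.001,0.003,0.09,0,1,-0.001,0.003,0.12,0,1,-0.001,0.003,0.145,0,1,-0.001,0.003,0.158,0,1,-0.001,0.003,0.164,0,1,-0.001,0.003,0.164,0,1]'
python3 -m creep '[0,0,0,0,0.3,0,0,0,0,0.3,0,0,0,0,0.3,0,0,0,0,0.3,0,0,0,0,0.3]'
```

```text
clock: 25.05
eef_pos: [0.4422, 0.3513, 0.0179]
orientation: [[-0.061, 0.998, -0.001], [0.998, 0.061, -0.001], [-0.001, -0.002, -1.0]]
contact_force: [-0.9, -0.7, 0.7]
finger_gap: 0.0856
grip_force: 0.0
clock: 25.47
eef_pos: [0.443, 0.3521, 0.02]
orientation: [[-0.061, 0.998, 0.001], [0.998, 0.061, 0.001], [0.001, 0.001, -1.0]]
contact_force: [-1.9, -1.4, 9.5]
finger_gap: 0.0493
grip_force: 63.1
```

```bash
python3 -m creep '[0,0,-0.01,0,0.3,0,0,-0.03,0,0.3,0,0,-0.06,0,0.3,0,0,-0.09,0,0.3,0,0,-0.115,0,0.3,0,0,-0.13,0,0.3,0,0,-0.13,0,0.3]'
python3 - <<'E'
from h import *
W={}
for n in('scene','top'):
    s=snap(n); g=s['pixels'].min(2).astype(float)
    for y in(.07,-.07):
        c=proj(s,b2w(-.02,y,.064))
        for it in range(5):
            u,v=np.round(c).astype(int); w=g[v-7:v+8,u-7:u+8]; yy,xx=np.mgrid[v-7:v+8,u-7:u+8]; k=np.clip(w-70,0,None)*(np.hypot(xx-c[0],yy-c[1])<7); c=np.array([(k*xx).sum(),(k*yy).sum()])/k.sum()
        print(n,y,c,w.max(),at(s,*c,.064)[:2],'fit',b2w(-.02,y,.064)[:2])
go(-.044,0,.15)
E
```

```text
clock: 26.05
eef_pos: [0.4438, 0.3525, 0.1527]
orientation: [[-0.061, 0.998, 0.005], [0.998, 0.061, 0.003], [0.002, 0.005, -1.0]]
contact_force: [0.1, -0.3, -5.3]
finger_gap: 0.0493
grip_force: 64.2
scene 0.07 [355.89577894 232.3370322 ] 180.0 [0.50912946 0.06376953] fit [0.50852949 0.06065719]
scene -0.07 [292.01515837 229.04886878] 183.0 [ 0.55718644 -0.06760754] fit [ 0.55604475 -0.07103298]
top 0.07 [278.83018868 259.99091544] 144.0 [0.50952785 0.06165474] fit [0.50852949 0.06065719]
top -0.07 [341.50548284 237.3385214 ] 150.0 [ 0.5573981  -0.06991013] fit [ 0.55604475 -0.07103298]
shift [-0.3685  0.0448 -0.0012] turn -0.285 base [0.0167 0.3662] 0.14889817536786515 gap 0.049153398838648055 26.15
```

```bash
python3 -m creep '[-0.015,0.002,0,-0.02,0.3,-0.045,0.006,0,-0.06,0.3,-0.08,0.01,0,-0.1,0.3,-0.115,0.015,0,-0.14,0.3,-0.15,0.019,0,-0.18,0.3,-0.185,0.023,0,-0.22,0.3,-0.22,0.027,0,-0.25,0.3,-0.255,0.031,0,-0.288,0.3]'
python3 -c "
from h import *
st=sensors.observe(); R=np.array(st['orientation']); print(tool(st,[.5107,-.0113,.105]),np.degrees(np.arctan2(R[1,1],R[0,1])))"
```

```text
clock: 26.82
eef_pos: [0.4881, 0.0974, 0.1474]
orientation: [[-0.343, 0.939, -0.002], [0.939, 0.343, -0.0], [0.001, -0.002, -1.0]]
contact_force: [1.3, 0.4, -4.6]
finger_gap: 0.049
grip_force: 63.8
[-0.1099096  -0.01602919  0.04234716] 20.088648216689403
```

```bash
python3 -m creep '[-0.03,-0.004,0,0,0.3,-0.06,-0.009,0.01,0,0.3,-0.085,-0.013,0.025,0,0.3,-0.1,-0.015,0.035,0,0.3,-0.108,-0.016,0.042,0,0.3,-0.11,-0.016,0.043,0,0.3,-0.11,-0.016,0.043,0,0.3]'
cat > meas.py <<'E'
from h import *
st=sensors.observe(); p=np.array(st['eef_pos']); R=np.array(st['orientation']); ya=np.arctan2(R[1,1],R[0,1])
print(np.round(p,4),np.degrees(ya),st['clock'])
zt=p[2]-.0195+.006
S={'scene':([.50913,.06377],[.55719,-.06761]),'top':([.50953,.06165],[.5574,-.06991])}
for n in('scene','top','wrist'):
    s=snap(n); print(n,s['pixels'].shape)
    cs=[p[:2]+a*np.array([np.cos(ya),np.sin(ya)])+b*np.array([-np.sin(ya),np.cos(ya)]) for a,b in((-.045,-.095),(.045,-.095),(.045,.095),(-.045,.095))]
    uv=np.array([proj(s,[*c,zt]) for c in cs]); print(' pred corners',np.round(uv,1).tolist())
    cv2.imwrite('pics/m_%s.png'%n,s['pixels'][:,:,::-1])
    if n!='wrist': print(' stud px',[np.round(proj(s,[*q,.064]),1).tolist() for q in S[n]])
    # edge search: along the outward normal at points on each side, steepest brightness fall
    g=cv2.cvtColor(s['pixels'],cv2.COLOR_RGB2GRAY).astype(np.float32)
    for nm,i,j in(('-y',0,1),('+x',1,2),('+y',2,3),('-x',3,0)):
        out=[]
        for t in np.linspace(.1,.9,17):
            q=cs[i]*(1-t)+cs[j]*t; d=(cs[j]-cs[i]); nrm=np.array([d[1],-d[0]])/np.linalg.norm(d)
            h=np.arange(-.009,.0091,.0005); uvs=np.array([proj(s,[*(q+k*nrm),zt]) for k in h],np.float32)
            if uvs.min()<0 or uvs[:,0].max()>639 or uvs[:,1].max()>479: continue
            b=cv2.remap(g,uvs[:,0].reshape(1,-1),uvs[:,1].reshape(1,-1),cv2.INTER_LINEAR)[0]; db=b[4:]-b[:-4]; k=db.argmin()
            if db[k]<-45: out.append(h[k+2]*1e3)
        print(' ',nm,'offset mm',np.round(np.median(out),1) if out else None,np.round(out,1).tolist())
E
python3 meas.py
```

```text
clock: 27.4
eef_pos: [0.511, -0.0094, 0.105]
orientation: [[-0.342, 0.94, -0.002], [0.94, 0.342, 0.001], [0.001, -0.002, -1.0]]
contact_force: [0.8, -0.3, -5.3]
finger_gap: 0.0494
grip_force: 63.8
[ 0.511  -0.0094  0.105 ] 19.97483116304238 27.4
scene (480, 640, 3)
 pred corners [[284.1, 197.7], [278.6, 227.4], [368.4, 232.1], [368.8, 201.8]]
 stud px [[355.9, 232.3], [292.0, 229.0]]
  -y offset mm -1.5 [-1.5, -1.5, -0.5, -1.0, -1.5, -2.0, -0.5, -1.5, -1.5, -0.5, -1.0, -1.5, -2.0, -1.0]
  +x offset mm None []
  +y offset mm None []
  -x offset mm None []
top (480, 640, 3)
 pred corners [[364.1, 261.7], [348.4, 221.2], [261.3, 252.5], [275.7, 294.0]]
 stud px [[278.8, 260.0], [341.5, 237.3]]
  -y offset mm 0.0 [0.0, -0.5, -0.5, 0.5, 0.5, 0.0, -0.5, 0.5, 0.0, 0.0, 0.0, -0.5, 1.0]
  +x offset mm None []
  +y offset mm None []
  -x offset mm -1.0 [-1.0, 0.0, -1.0]
wrist (480, 640, 3)
 pred corners [[234.3, 440.5], [388.4, 440.7], [418.6, 86.6], [204.1, 86.0]]
  -y offset mm None []
  +x offset mm 1.5 [-6.0, -5.0, -5.5, -7.5, -7.5, 0.5, 2.0, -2.5, 2.0, 2.0, 2.0, 2.0, 2.0, 2.0, 1.5, 1.5, 1.5]
  +y offset mm 1.0 [1.0, 1.0, 1.0, 1.0, 1.0, 1.0, 1.0, 1.0, 1.0, 1.0, 1.0, 1.0, 1.0, 1.0, 1.0, 1.0, 1.0]
  -x offset mm -0.7 [-0.5, -0.5, -0.5, -0.5, -0.5, -0.5, -1.0, -0.5, -1.0, -5.5, -1.0, -2.5, -8.0, -8.0]
```

```bash
python3 -m creep '[0,0,0,0,0.3,0,0,0,0,0.3,0,0,0,0,0.3]' ; python3 meas.py | grep -v pred
```

```text
clock: 27.8
eef_pos: [0.5117, -0.0093, 0.1061]
orientation: [[-0.343, 0.939, 0.001], [0.939, 0.343, -0.0], [-0.0, 0.0, -1.0]]
contact_force: [0.1, 0.2, -4.9]
finger_gap: 0.0489
grip_force: 63.8
[ 0.5117 -0.0093  0.1061] 20.037036596144763 27.8
scene (480, 640, 3)
 stud px [[355.9, 232.3], [292.0, 229.0]]
  -y offset mm -1.0 [-2.0, -0.5, -1.0, -1.5, -2.0, -0.5, -1.0, -1.0, -0.5, -0.5, -1.5, -1.5, -0.5, -1.0]
  +x offset mm None []
  +y offset mm None []
  -x offset mm None []
top (480, 640, 3)
 stud px [[278.8, 260.0], [341.5, 237.3]]
  -y offset mm 0.0 [0.0, 0.0, -0.5, 1.0, 0.5, 0.0, -0.5, 0.5, 1.0, 0.5, 0.0, -0.5, 1.0]
  +x offset mm None []
  +y offset mm None []
  -x offset mm -0.5 [-0.5, -0.5, 0.0]
wrist (480, 640, 3)
  -y offset mm None []
  +x offset mm 0.5 [-7.5, -6.5, -6.5, -8.0, -8.0, -0.5, 1.0, -3.5, 1.0, 1.0, 1.0, 1.0, 0.5, 1.0, 0.5, 0.5, 0.5]
  +y offset mm 0.5 [0.5, 0.5, 0.5, 0.5, 0.5, 0.5, 0.5, 0.5, 0.5, 0.5, 0.5, 0.5, 0.5, 0.5, 0.0, 0.0, 0.0]
  -x offset mm -0.5 [0.0, -0.5, -0.5, 0.0, 0.0, 0.0, -0.5, -0.5, -0.5, -5.0, -0.5, -2.0, -8.0, -8.0, -8.0]
```

```bash
python3 -m creep '[-0.002,-0.002,0,0,0.3,-0.002,-0.002,0.006,0,0.3,-0.002,-0.002,0.012,0,0.3,-0.002,-0.002,0.018,0,0.3,-0.002,-0.002,0.022,0,0.3,-0.002,-0.002,0.026,0,0.3,-0.002,-0.002,0.026,0,0.3]'
python3 -c "
from h import *
st=sensors.observe();print(st['contact_force'],st['moment'])"; python3 meas.py | grep -v pred
```

```text
clock: 28.53
eef_pos: [0.51, -0.0122, 0.0788]
orientation: [[-0.342, 0.94, -0.001], [0.94, 0.342, 0.0], [0.001, -0.001, -1.0]]
contact_force: [-0.1, -0.7, -5.0]
finger_gap: 0.049
grip_force: 63.9
[-0.06303853 -0.67767574 -4.95931331] [-0.00858945  0.04104292  0.02238896]
[ 0.51   -0.0122  0.0788] 19.992621742423125 28.5333
scene (480, 640, 3)
 stud px [[355.9, 232.3], [292.0, 229.0]]
  -y offset mm -1.5 [-0.5, -0.5, -1.0, -1.5, -2.5, -1.0, -1.5, -1.5, -2.5, -1.0, -1.5, -2.0, -0.5, -1.0, -1.5, -1.5, -0.5]
  +x offset mm 3.5 [3.5]
  +y offset mm None []
  -x offset mm None []
top (480, 640, 3)
 stud px [[278.8, 260.0], [341.5, 237.3]]
  -y offset mm 0.5 [0.0, 1.0, 0.5, 0.0, -0.5, 1.0, 0.5, 0.5, 0.0, 0.0, 1.0, 0.5]
  +x offset mm None []
  +y offset mm None []
  -x offset mm -1.0 [-1.0, -0.5, -1.5]
wrist (480, 640, 3)
  -y offset mm None []
  +x offset mm 1.5 [-6.5, -5.5, -6.0, -8.0, -8.0, 0.5, 1.5, -3.0, 1.5, 1.5, 1.5, 1.5, 1.5, 1.5, 1.5, 1.5, 1.5]
  +y offset mm 0.5 [0.5, 0.5, 0.5, 0.5, 0.5, 0.5, 0.5, 0.5, 0.5, 0.5, 0.5, 0.5, 0.5, 0.5, 0.0, 0.0, 0.0]
  -x offset mm -0.5 [-0.5, -0.5, -0.5, 0.0, 0.0, -0.5, -0.5, -0.5, -0.5, -5.5, -1.0, -2.0, -8.0, -8.0, -8.0]
```

There is no contact and the underside is already below the stud tops, so the heads are in the wide ends. Lowering further.

```bash
python3 -m creep '[0,0,0.003,0,0.3,0,0,0.006,0,0.3,0,0,0.007,0,0.3,0,0,0.008,0,0.3,0,0,0.008,0,0.3]'
```

```text
clock: 29.1
eef_pos: [0.5104, -0.0123, 0.0716]
orientation: [[-0.342, 0.94, -0.0], [0.94, 0.342, 0.0], [0.0, -0.0, -1.0]]
contact_force: [0.1, 0.6, -4.9]
finger_gap: 0.0497
grip_force: 63.9
```

```bash
python3 -m creep '[0,0,0.0005,0,0.3,0,0,0.001,0,0.3,0,0,0.0015,0,0.3,0,0,0.0015,0,0.3]'
```

```text
clock: 29.43
eef_pos: [0.5105, -0.0123, 0.0702]
orientation: [[-0.342, 0.94, -0.0], [0.94, 0.342, 0.0], [0.0, -0.0, -1.0]]
contact_force: [-0.8, 0.1, -5.4]
finger_gap: 0.0491
grip_force: 63.9
```

```bash
python3 -m creep '[0,0.002,0,0,0.3,0,0.005,0,0,0.3,0,0.008,0,0,0.3,0,0.011,0,0,0.3,0,0.014,0,0,0.3,0,0.016,0,0,0.3,0,0.018,0,0,0.3,0,0.018,0,0,0.3]'
```

```text
clock: 30.1
eef_pos: [0.5278, -0.006, 0.0703]
orientation: [[-0.342, 0.94, 0.0], [0.94, 0.342, -0.0], [-0.0, 0.0, -1.0]]
contact_force: [0.2, 0.6, -4.1]
finger_gap: 0.0493
grip_force: 63.9
```

```bash
python3 -m creep '[0,0.001,0,0,0.3,0,0.002,0,0,0.3,0,0.003,0,0,0.3,0,0.004,0,0,0.3,0,0.0045,0,0,0.3,0,0.0045,0,0,0.3]'; python3 -m creep '[0,0.0005,0,0,0.3,0,0.001,0,0,0.3,0,0.001,0,0,0.3]'
```

```text
clock: 30.6
eef_pos: [0.5317, -0.0046, 0.0703]
orientation: [[-0.342, 0.94, 0.0], [0.94, 0.342, 0.0], [-0.0, 0.0, -1.0]]
contact_force: [-0.1, 0.1, -5.3]
finger_gap: 0.0493
grip_force: 63.9
clock: 30.85
eef_pos: [0.5326, -0.0043, 0.0703]
orientation: [[-0.342, 0.94, 0.0], [0.94, 0.342, -0.0], [-0.0, 0.0, -1.0]]
contact_force: [-0.9, -0.2, -4.4]
finger_gap: 0.0493
grip_force: 63.9
```

```bash
python3 -m creep '[0,0.0005,0,0,0.3,0,0.001,0,0,0.3,0,0.001,0,0,0.3]'; python3 -m creep '[0,0.0005,0,0,0.3,0,0.001,0,0,0.3,0,0.001,0,0,0.3]'
```

```text
clock: 31.1
eef_pos: [0.5333, -0.0039, 0.0703]
orientation: [[-0.342, 0.94, -0.0], [0.94, 0.342, -0.0], [-0.0, -0.0, -1.0]]
contact_force: [-1.0, 0.3, -4.0]
finger_gap: 0.0491
grip_force: 63.9
clock: 31.35
eef_pos: [0.5335, -0.0039, 0.0702]
orientation: [[-0.342, 0.94, -0.002], [0.94, 0.342, -0.001], [-0.0, -0.002, -1.0]]
contact_force: [-7.1, -3.4, 0.7]
finger_gap: 0.049
grip_force: 64.7
```

The instrument is against the slot ends, with 8 N of resistance. I'll ease back, set it down and let go.

```bash
python3 -m creep '[0,-0.0006,0,0,0.3,0,-0.0006,0.0005,0,0.3,0,-0.0006,0.001,0,0.3,0,-0.0006,0.001,0,0.3]'
python3 -m creep '[0,0,0,0,0.62,0,0,0,0,0.7,0,0,0,0,0.8,0,0,0,0,1,0,0,0,0,1]'
python3 -m creep '[0,0,-0.01,0,1,0,0,-0.03,0,1,0,0,-0.06,0,1,0,0,-0.1,0,1,0,0,-0.13,0,1,0,0,-0.15,0,1]'
```

```text
clock: 31.68
eef_pos: [0.5334, -0.004, 0.0701]
orientation: [[-0.342, 0.94, -0.0], [0.94, 0.342, -0.001], [-0.001, -0.0, -1.0]]
contact_force: [-11.8, -3.3, 14.5]
finger_gap: 0.0492
grip_force: 65.9
clock: 32.1
eef_pos: [0.5341, -0.0037, 0.0693]
orientation: [[-0.342, 0.94, 0.0], [0.94, 0.342, 0.0], [-0.0, 0.0, -1.0]]
contact_force: [0.0, -0.3, 0.1]
finger_gap: 0.0854
grip_force: 0.0
clock: 32.6
eef_pos: [0.5345, -0.0038, 0.2225]
orientation: [[-0.342, 0.94, 0.003], [0.94, 0.342, -0.0], [-0.002, 0.003, -1.0]]
contact_force: [0.3, 0.2, -0.2]
finger_gap: 0.0854
grip_force: 0.0
```

```bash
python3 -m creep '[0.01,-0.02,-0.02,0,1,0.03,-0.05,-0.04,0,1,0.06,-0.08,-0.06,0,1,0.09,-0.11,-0.07,0,1,0.12,-0.14,-0.07,0,1,0.15,-0.16,-0.07,0,1,0.16,-0.17,-0.07,0,1,0.16,-0.17,-0.07,0,1]'
python3 - <<'E'
from h import *
s=snap('scene')['pixels'][:,:,::-1]; t=snap('top')['pixels'][:,:,::-1]
c=np.zeros((600,800,3),np.uint8)
c[:,:480]=cv2.resize(s[150:350,230:390],(480,600),interpolation=cv2.INTER_CUBIC)
c[:240,480:]=cv2.resize(s[135:230,130:257],(320,240),interpolation=cv2.INTER_CUBIC)
c[240:,480:]=cv2.resize(t[130:310,210:370],(320,360),interpolation=cv2.INTER_CUBIC)
cv2.imwrite('pics/fin.png',c)
E
```

```text
clock: 33.27
eef_pos: [0.3167, 0.0897, 0.2899]
orientation: [[-0.344, 0.939, 0.001], [0.939, 0.344, 0.0], [-0.0, 0.001, -1.0]]
contact_force: [0.1, -0.3, 0.2]
finger_gap: 0.0852
grip_force: 0.0
```

View pics/fin.png

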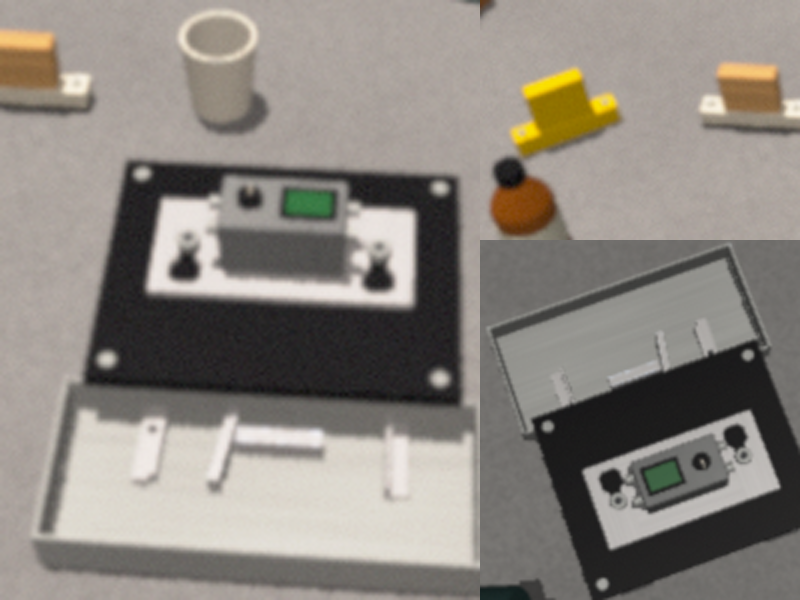

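The instrument is mounted, with the stud heads at the narrow slot ends, at (190,240) and (380,250). All four offcuts lie in the tray, the scraper stands upright at (750,95), and the yellow look-alike, the beaker and the bottle show no sign of having been moved.

```bash
python3 -c "
from cell import ctrl
print(ctrl.hand_in())"
```

```text
the job is handed in; nothing more can be done
None
```

I handed the job in at about 33 s: the last picture shows all four offcuts in the tray, the scraper upright on the open bench, and the instrument home on both studs and released; the jar and meter, which that picture leaves out, were never approached below carrying height.

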